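# Start the ultrasonic cleaner on a tattoo studio's bench

## Task

With the closed fingertips, start the ultrasonic cleaner in this order: push its open lid fully shut, tip the black rocker by pressing its white-dotted end fully down, press the blue key fully in so that it stays in, then hold the green key fully down for about half a second and let go. Press nothing before its turn, never press the red key or lift the lid further, and leave all the loose things standing where they are.

Things in the scene. Friction and masses are not known exactly. Their poses are not given: they have to be found in the camera images.
- cleaner: Fixed cleaner, 250 (x) x 270 (y) mm. Origin: centre of its underside on the table; +x to its back, z up. White control deck in front: x -125 to -35 mm, top 85 mm high; steel tank behind: x to 125 mm, rim 125 mm high. Rocker and three round keys stand on the deck, facing up, at x -80, y -93, -31, 31 and 93 mm; which is where changes. All share the cleaner's yaw.
- lid_hinge (a point): Hinge axis of the lid at the middle of the tank's back rim (cleaner frame x 121, z 125 mm); the axis runs along the cleaner's y.
- lid (a joint): Lid angle, rad: 0 is shut, grows as its front edge rises (starts 0.5 to 0.85, stop at 1.2). The hinge's friction keeps it at any angle; a few newtons on it push it down. Pressing straight down 60 mm in front of the hinge shuts it.
- lid_mid (a point): Middle of the top face of the blue lid: a plate 154 mm long (from hinge to front edge, its -x), 266 mm wide, 8 mm thick, dark rubber strip at its front edge. z is the outward normal; this point is 77 mm from the hinge. Shut, the top face is 133 mm above the table.
- rocker (a joint): Rocker angle, rad: 0 is off (near, dotted wing up, far wing level), 0.4 is fully over (dotted wing level). Stays where it is left; about 2 to 3 N on the dotted wing tips it.
- rocker_dot (a point): White dot on the near wing of the black rocker, 24 mm from the pivot towards the cleaner's front. Each wing 32 (x) x 26 (y) mm; pivot along the cleaner's y, 97 mm above the table. Off: the dot is 110 mm above the table, its wing slopes up to the front (0.4 rad). Fully over: wing level, top 101 mm above the table. Grey base 74 x 36 mm, top at 92 mm.
- blue_key (a joint): Blue key's travel, m: 0 out, 0.006 fully in. It has no spring: 3 N of friction hold it where it is left.
- blue_key_top (a point): Centre of the top of the round blue key, 30 mm across, 107 mm above the table when out, 101 mm when in; grey collar 46 mm across, top 97 mm above the table.
- green_key (a joint): Green key's travel, m: 0 out, 0.006 fully down, at 5 N; springs back.
- green_key_top (a point): Centre of the top of the round green key; same sizes and heights as the blue key.
- red_key (a joint): Red key's travel, m: 0 out, 0.006 fully down. Springs back. Not to be pressed.
- red_key_top (a point): Centre of the top of the round red key; same sizes and heights as the blue key.
- ink_green: Green ink bottle, 40 mm across, 120 mm tall, to the left of the cleaner. Loose, free-standing; to be left alone. Origin at the centre of its underside.
- ink_purple: Purple ink bottle, 40 mm across, 120 mm tall, to the right of the cleaner. Loose, free-standing; to be left alone. Origin at the centre of its underside.
- amber_bottle: Amber bottle, 60 mm across, 140 mm tall, to the right of the cleaner. Loose, free-standing; to be left alone. Origin at the centre of its underside.
- jar: Small jar with a white cap, 44 mm across, 45 mm tall, in front of the cleaner. Loose, free-standing; to be left alone. Origin at the centre of its underside.
- bowl: Steel bowl, 110 mm across, 45 mm tall, on the left of the table. Loose, free-standing; to be left alone. Origin at the centre of its underside.
- grip: Upright steel machine grip, 26 mm across, 75 mm tall, to the left of the cleaner. Loose, free-standing; to be left alone. Origin at the centre of its underside.

How it is judged (in metres and radians):
On the way, in this order (a step that is already met when the one before it is completed fails the run):
1. the lid is pushed fully shut (value of joint lid below 0.03 rad), for 0.1 s.
2. the rocker is tipped fully over to its dotted end (value of joint rocker above 0.32 rad), for 0.1 s.
3. the blue key is pressed fully in (value of joint blue_key above 0.0048 m), for 0.1 s.
4. the green key is held fully down (value of joint green_key above 0.0048 m), for 0.2 s.
At the end, for the whole second after the job is handed in: Lid shut (below 0.03 rad), rocker fully over (above 0.32 rad), blue key in (over 4.8 mm), green and red keys out (under 1 mm) (value of joint lid below 0.03 rad and value of joint rocker above 0.32 rad and value of joint blue_key above 0.0048 m and value of joint each of green_key, red_key below 0.001 m); the robot touches nothing.
It fails at once if a control is pressed before its turn: the rocker before the lid is shut, the blue key before the rocker is over, or the green key before the blue key is in ((value of joint rocker above 0.1 rad and value of joint lid above 0.06 rad) or (value of joint blue_key above 0.002 m and value of joint rocker below 0.3 rad) or (value of joint green_key above 0.002 m and value of joint blue_key below 0.0042 m)).
It fails at once if the red key is pressed (value of joint red_key above 0.002 m).
It fails at once if the lid is lifted further open (value of joint lid above 0.95 rad).
It fails at once if a loose thing is moved more than 20 mm or lifted (distance of any of ink_green, ink_purple, amber_bottle, jar, bowl, grip from where it was at the start of the episode above 0.02 m).
It fails at once if a loose thing is tipped over (angle between any of ink_green, ink_purple, amber_bottle, jar, bowl, grip's own z axis and vertical above 0.4 rad).
It also fails if it takes over 54 s, if anything falls off the work surface, if the arm or the gripper's body presses on something with over 40 N, if the wrist force passes 120 N, or if a joint passes its speed limit or range.

## Robot

A 6-joint arm with a two-finger parallel gripper is mounted at the origin on the work surface. World frame = base frame: x ahead of the robot, y to its left, z up, the work surface at z = 0. Lengths are in mm, angles in rad, forces in N, time in s.
With the tool pointing down it reaches from about 350 to 775 mm from the base axis. Payload 7.3 kg.
Tool frame: the origin (TCP) lies at the very end of the fingers, on their centre line; the grasp point (between the pads) lies 19 mm behind it; z points along the fingers, y is the line along which they close (so a half turn about z gives the same grasp; the last joint's range is limited). The gripper opens to 92 mm and grips with 3 to 60 N. Pads are 19 mm wide; open, the fingers measure 130 mm over their backs; the gripper's body (75 mm by 190 mm) begins 47 mm behind the grasp point.
Start: joints at [1.072, 0.342, 1.524, -0, 1.275, -0.146], TCP at [181.388, 492.69, 226.741] pointing down, gripper open.
Joint ranges: [-2.53, 2.53], [-0.77, 2.02], [0.04, 2.7], [-1, 4.14], [0.28, 2.66], [-3.11, 3.11]. Speed limits (rad/s): [2.57, 2.57, 3.14, 3.14, 3.14, 3.14].

## Interface

Orientations are given as [roll, pitch, yaw] about the fixed x, y, z axes, in that order (R = Rz(yaw) Ry(pitch) Rx(roll)).
In Python, from plant import * gives the robot as it stands.
- The arm moves only by the tool arm_command, never from a script. Its arguments are lists of equal length, an entry for each row: "gripper": the finger opening in mm, from 0 to 91.8; "dp": the shift along the tool's x, y, z in units of 25 mm (1.0 is 25 mm), a list of three; "twist": the turn about the tool's z in units of 5 degrees (1.0 is 5 degrees). A call has exactly 5 rows; each row shifts and turns the commanded pose from where the row before left it, along the tool's axes as they then stand; what a row does not reach is not made up. A row lasts 1/8 s, in which the tool goes at most 62.5 mm and 10.7 degrees, less where a joint would pass 70% of its speed; a pose out of reach is approached as far as the arm can. A call is refused whole if a number of a shift passes 1 or a number of a turn 1, either way. A call with a gripper value outside its range is refused whole. The fingers move at their own pace and stop on an object; the grip force is fixed at half the most. Time passes only in rows, so rows that do not move let the fingers close, or fill a call up. It gives the time, the measured TCP pose, the force, the opening and the grip force at its end, in the units of the state.
- get_obs(): the state, without advancing time (a new reading comes with each control period).
- capture(name): name is "scene" or "side" or "wrist"; returns the picture (384x512x3 uint8, red, green, blue); there is no depth.
- get_calibration(name): a dict with "mtx" (3x3 intrinsics, pixels), "position" and "attitude" of the camera in the world; the wrist camera has in their place "mount" (4x4, takes a point from camera to tool coordinates, whose origin is the TCP and whose axes are the flange's). Camera axes: x right, y down, z forward; pixel columns grow to the right and rows downward; lengths in mm; the calibration is good to about 2 mm. A picture is of the moment at which its call begins: read the wrist's pose just before it. get_calibration takes no time and is no camera call.
- close_job(): hands the job in; it is judged then, once.
The state is a dict: "time": time; "joint_positions": joint angles; "dq": joint speeds; "tau": joint torques, N m; "tool_pos": TCP position; "tcp_rot": TCP orientation; "contact_force": force on the tool from outside, world axes, zero at the start; "moment": the same for the moment, N m; "grip_width": finger opening in mm; "finger_force": force on a finger pad.
Only numpy, scipy, OpenCV 4.12 (cv2) and the standard library are available. Lean on these libraries where they do the work, as an engineer would, in place of code of your own. Each camera call takes 0.05 s, during which the arm holds its last target. There are 200 camera calls.

## Working session

There is one attempt and no reset: what is moved stays moved. The work goes in short steps, Python scripts to look and compute and a tool call to move; the robot and the scene stay as the last step left them, time stands still between calls to the robot, and variables do not carry over. Pictures are saved under pics/ and viewed, at most 10 in all, crops included, and the job is handed in when it is done.

Besides the shell and the picture viewer there is one more tool, called as name([rows], argument=value, ...), one row to a line, values as JSON. arm_command: Moves the arm, as the interface text tells. Its arguments: {"type":"object","properties":{"gripper":{"type":"array"},"dp":{"type":"array"},"twist":{"type":"array"}},"required":["gripper","dp","twist"]}

```bash
mkdir -p pics
python3 - <<'E'
from plant import *
import cv2,numpy as np
o=get_obs();print(o)
ims=[]
for n in("scene","side"):
    im=capture(n);cv2.imwrite(f"pics/{n}0.png",im[:,:,::-1]);c=get_calibration(n);print(n,c)
E
```

```text
{'time': 0.0, 'joint_positions': array([ 1.07197572e+00,  3.42745380e-01,  1.52500464e+00, -2.84881809e-05,
        1.27537835e+00, -1.45989682e-01]), 'dq': array([-0.00041764, -0.00019531,  0.00064142, -0.000553  ,  0.00178223,
        0.00140933]), 'tau': array([ 1.43745830e-03, -4.31231368e+01, -2.44228417e+01,  7.18742958e-02,
        5.57643129e-02, -1.11974286e-04]), 'tool_pos': array([181.20725254, 492.31361351, 226.03751362]), 'tcp_rot': array([-3.14006931e+00, -1.96452164e-04,  2.78876989e+00]), 'contact_force': array([ 0.92034109, -0.77094109,  0.61184237]), 'moment': array([-0.00225229, -0.02104908,  0.02889852]), 'finger_force': 0.0, 'grip_width': 92.29908086753603}
scene {'mtx': array([[406.79129994,   0.        , 258.66920901],
       [  0.        , 406.79129994, 191.15491987],
       [  0.        ,   0.        ,   1.        ]]), 'position': array([1072.28893273,  356.91231012,  837.83499213]), 'attitude': array([-2.48467737,  0.00485813,  2.03458681])}
side {'mtx': array([[381.93665332,   0.        , 264.60154088],
       [  0.        , 381.93665332, 192.71446293],
       [  0.        ,   0.        ,   1.        ]]), 'position': array([398.02416566, 712.04417962, 723.78890001]), 'attitude': array([-2.36182652e+00, -2.59595860e-03, -2.87264435e+00])}
```

View pics/scene0.png

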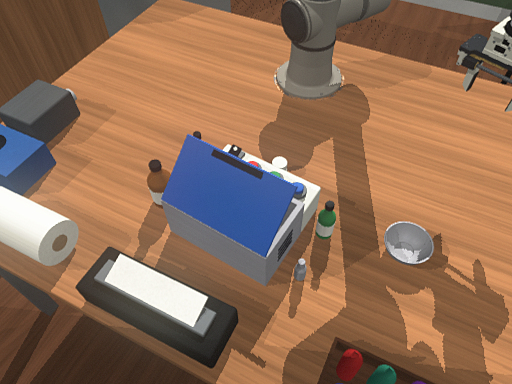

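View pics/side0.png

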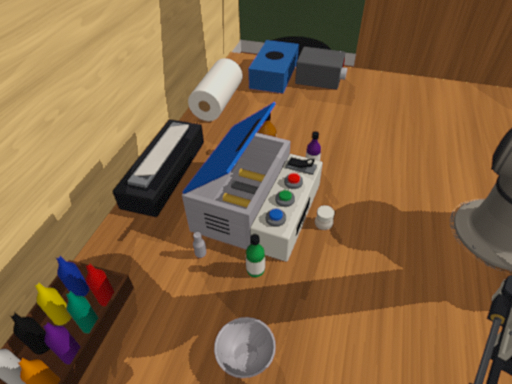

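The side view shows the keys clearly: blue (276,216), green (286,198), red (293,180) and the rocker at about (301,164). The lid is open behind them. The green ink bottle (255,257) and grip (199,246) stand to the left, the jar (325,217) in front and the purple bottle (314,147) to the right.

```bash
cat > h.py <<'E'
from plant import *
import cv2,numpy as np
from scipy.spatial.transform import Rotation as R
def ray(n,uv):
    c=get_calibration(n); d=R.from_euler('xyz',c['attitude']).as_matrix()@np.linalg.inv(c['mtx'])@[uv[0],uv[1],1]
    return c['position'],d
def plane(n,uv,z):
    p,d=ray(n,uv); return p+d*(z-p[2])/d[2]
def blob(im,lo,hi,box):
    x0,y0,x1,y1=box; h=cv2.cvtColor(im,cv2.COLOR_RGB2HSV)[y0:y1,x0:x1]
    m=cv2.inRange(h,np.array(lo),np.array(hi)); n,l,s,c=cv2.connectedComponentsWithStats(m)
    i=1+np.argmax(s[1:,4]); return c[i]+[x0,y0],s[i]
E
python3 - <<'E'
from h import *
im=cv2.imread('pics/side0.png')[:,:,::-1].copy()
P=[]
for n,lo,hi,b,y in(("blue",(100,110,50),(130,255,255),(260,200,292,232),93),("green",(55,90,40),(95,255,255),(272,186,300,210),31),("red",(0,120,80),(8,255,255),(280,170,306,192),-31)):
    c,s=blob(im,lo,hi,b); p=plane("side",c,106); P.append(p); print(n,c,s,p.round(1))
P=np.array(P); d=P[0]-P[2]; yaw=np.arctan2(-d[0],d[1]); print(np.linalg.norm(d),yaw)
ex=np.array([np.cos(yaw),np.sin(yaw),0]);ey=np.array([-ex[1],ex[0],0])
O=P.mean(0)-31*ey+80*ex; O[2]=0; print("origin",O)
rock=O-80*ex-93*ey; print("rocker pivot",rock,"dot",rock-24*ex)
# lid front edge corner rays: near-hinge plane
c=get_calibration("side")
def proj(p):
    q=R.from_euler('xyz',c['attitude']).as_matrix().T@(p-c['position']); q=c['mtx']@q; return q[:2]/q[2]
for a in np.arange(.4,1,.05):
    print(round(a,2),[proj(O+(121-154*np.cos(a))*ex+y*ey+(125+154*np.sin(a))*np.array([0,0,1])).round(0) for y in(133,-133)])
for n,uv,z in(("jar",(325,211),45),("inkgreen",(255,241),120),("inkpurple",(315,135),120),("grip",(198,236),75)):
    p=plane("side",uv,z);print(n,p.round(0),((p-O)@ex).round(),((p-O)@ey).round())
E
python3 -c "
import cv2;i=cv2.imread('pics/side0.png')[90:290,170:350];cv2.imwrite('pics/c.png',cv2.resize(i,None,fx=3,fy=3)[:600])"
```

```text
blue [275.51824818 214.42335766] [  9   9  14  12 137] [518.7 179.8 106. ]
green [284.9380531  195.38053097] [  7   4  13  11 113] [512.3 118.6 106. ]
red [293.41284404 177.95412844] [  8   3  12  11 109] [506.2  57.1 106. ]
123.34574594336073 -0.10143967243322322
origin [588.82618739  79.5345394    0.        ]
rocker pivot [499.81971612  -4.88612201   0.        ] dot [475.94309036  -2.45574298   0.        ]
0.4 [array([241., 194.]), array([285., 121.])]
0.45 [array([240., 191.]), array([284., 119.])]
0.5 [array([238., 188.]), array([283., 116.])]
0.55 [array([236., 185.]), array([281., 113.])]
0.6 [array([234., 182.]), array([280., 111.])]
0.65 [array([231., 179.]), array([278., 108.])]
0.7 [array([229., 176.]), array([276., 105.])]
0.75 [array([226., 174.]), array([274., 103.])]
0.8 [array([224., 171.]), array([272., 100.])]
0.85 [array([221., 168.]), array([270.,  98.])]
0.9 [array([218., 165.]), array([268.,  96.])]
0.95 [array([215., 163.]), array([265.,  93.])]
jar [419.  85.  45.] -169.0 -12.0
inkgreen [538. 271. 120.] -70.0 185.0
inkpurple [ 485. -104.  120.] -85.0 -193.0
grip [670. 257.  75.] 63.0 185.0
```

View pics/c.png

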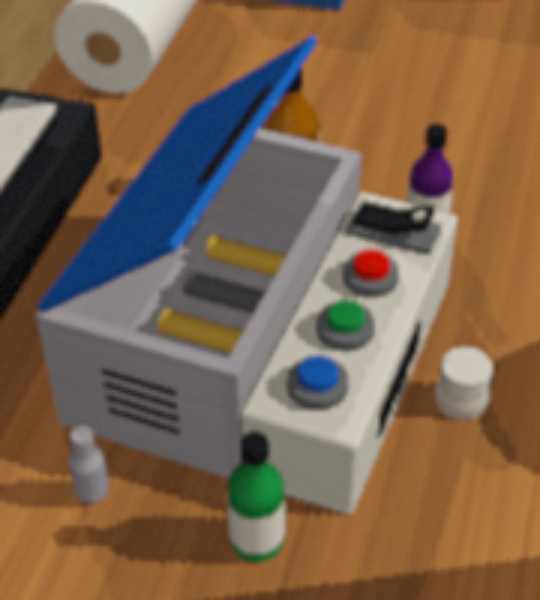

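The key spacing comes out at 61.7 mm against the 62 mm given. Yaw is about -0.10, the lid angle about 0.75, and the rocker is at y -93. First I close the fingers, rise and line the tool up with the cleaner.

arm_command([
  [0,0,-0.8],
  [0,0,-0.8],
  [0,0,-0.6],
  [0,0,0],
  [0,0,0],
], gripper=[0,0,0,0,0], twist=[-1,-1,-0.9,0,0])

```text
time: 0.72
tool_pos: [181.2, 492.3, 280.8]
tcp_rot: [-3.14, -0.001, 3.04]
contact_force: [0.1, 0.8, -1.1]
grip_width: 46.3
finger_force: 0.0
```

arm_command([
  [-1,-0.72,0],
  [-1,-0.72,0],
  [-1,-0.72,0],
  [-1,-0.72,0],
  [-1,-0.72,0],
], gripper=[0,0,0,0,0], twist=[0,0,0,0,0])

```text
time: 1.35
tool_pos: [297.2, 389.7, 280.7]
tcp_rot: [-3.14, -0.001, 3.041]
contact_force: [-0.1, -0.2, -1.3]
grip_width: 0.6
finger_force: 0.0
```

arm_command([
  [-1,-0.72,0],
  [-1,-0.72,0],
  [-1,-0.72,0],
  [-1,-0.72,0],
  [-1,-0.72,0],
], gripper=[0,0,0,0,0], twist=[0,0,0,0,0])

```text
time: 1.98
tool_pos: [412.6, 287.8, 280.7]
tcp_rot: [-3.141, -0.002, 3.041]
contact_force: [-0.5, -0.3, 0.2]
grip_width: 0.6
finger_force: 0.0
```

arm_command([
  [-1,-0.72,0],
  [-1,-0.72,0],
  [-1,-0.72,0],
  [-1,-0.72,0],
  [-1,-0.72,0],
], gripper=[0,0,0,0,0], twist=[0,0,0,0,0])

```text
time: 2.6
tool_pos: [528.0, 185.9, 280.6]
tcp_rot: [-3.141, -0.002, 3.041]
contact_force: [0.4, 0.6, 0.2]
grip_width: 0.3
finger_force: 0.0
```

arm_command([
  [-1,-0.72,0],
  [-1,-0.72,0],
  [-1,-0.72,0],
  [-1,-0.72,0],
  [-1,-0.72,0],
], gripper=[0,0,0,0,0], twist=[0,0,0,0,0])

```text
time: 3.22
tool_pos: [643.4, 84.0, 280.4]
tcp_rot: [-3.142, -0.002, 3.041]
contact_force: [-0.2, -0.1, 0.2]
grip_width: 0.4
finger_force: 0.0
```

arm_command([
  [-0.25,0,0],
  [0,0,0.8],
  [0,0,0.8],
  [0,0,0.8],
  [0,0,0.6],
], gripper=[0,0,0,0,0], twist=[0,0,0,0,0])

```text
time: 3.85
tool_pos: [648.4, 84.9, 205.2]
tcp_rot: [3.141, -0.002, 3.042]
contact_force: [0.7, -0.0, -0.2]
grip_width: 0.3
finger_force: 0.0
```

arm_command([
  [0,0,0.4],
  [0,0,0.4],
  [0,0,0.4],
  [0,0,0.4],
  [0,0,0],
], gripper=[0,0,0,0,0], twist=[0,0,0,0,0])

```text
time: 4.47
tool_pos: [648.8, 84.1, 165.5]
tcp_rot: [-3.142, -0.002, 3.042]
contact_force: [-1.1, -0.0, 0.0]
grip_width: 0.2
finger_force: 0.0
```

arm_command([
  [0,0,0.3],
  [0,0,0.3],
  [0,0,0.3],
  [0,0,0.2],
  [0,0,0],
], gripper=[0,0,0,0,0], twist=[0,0,0,0,0])

```text
time: 5.1
tool_pos: [649.1, 84.1, 138.4]
tcp_rot: [-3.142, -0.001, 3.042]
contact_force: [-0.1, 0.0, 0.4]
grip_width: 0.5
finger_force: 0.0
```

Run:
```python
from h import *
im=capture("side");i=im[70:270,150:390,::-1];cv2.imwrite('pics/d.png',cv2.resize(i,None,fx=3,fy=3))
```

```text
(no output)
```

View pics/d.png

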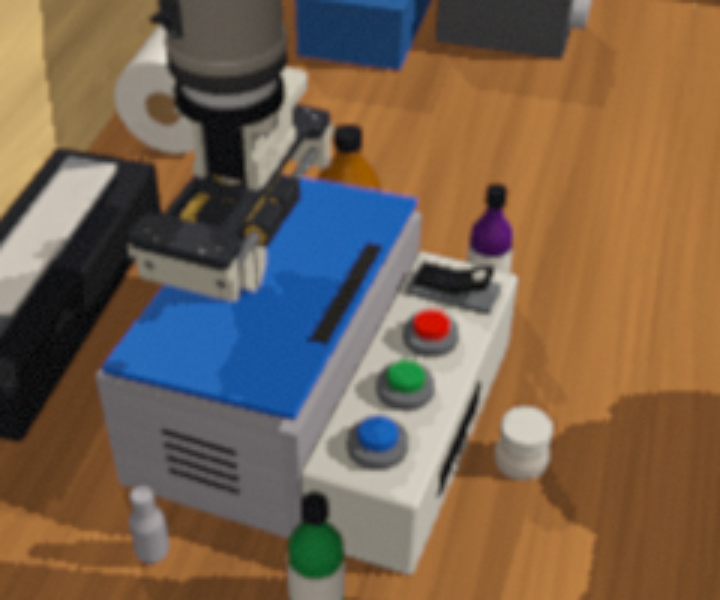

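The lid is almost shut under the fingers and everything else is unmoved. I'll press the last few millimetres.

arm_command([
  [0,0,0.1],
  [0,0,0.1],
  [0,0,0.1],
  [0,0,0],
  [0,0,0],
], gripper=[0,0,0,0,0], twist=[0,0,0,0,0])

```text
time: 5.78
tool_pos: [649.2, 84.1, 133.2]
tcp_rot: [3.142, 0.001, 3.042]
contact_force: [-5.5, 0.4, 9.5]
grip_width: 0.4
finger_force: 4.9
```

arm_command([
  [0,0,0.06],
  [0,0,0],
  [0,0,-0.5],
  [0,0,-0.8],
  [0,0,-0.8],
], gripper=[0,0,0,0,0], twist=[0,0,0,0,0])

```text
time: 6.4
tool_pos: [649.4, 84.1, 183.2]
tcp_rot: [3.141, 0.0, 3.042]
contact_force: [-0.0, 0.3, 0.2]
grip_width: 0.6
finger_force: 0.0
```

arm_command([
  [0.9,-0.6,0],
  [0.9,-0.6,0],
  [0.9,-0.6,0],
  [0.9,-0.6,0],
  [0.9,-0.6,0],
], gripper=[0,0,0,0,0], twist=[0,0,0,0,0])

```text
time: 7.02
tool_pos: [529.3, 20.2, 182.8]
tcp_rot: [3.142, 0.001, 3.042]
contact_force: [-0.4, -0.4, 0.1]
grip_width: 0.6
finger_force: 0.0
```

Run:
```python
from h import *
im=capture("side");i=im[90:270,170:350,::-1];cv2.imwrite('pics/e.png',cv2.resize(i,None,fx=3,fy=3))
h=cv2.cvtColor(im,cv2.COLOR_RGB2HSV)
print(plane("side",(309.3,162.3),110), get_obs()['tool_pos'])
```

```text
[479.96449511  -4.10209514 110.        ] [526.64759056  19.21585289 182.68078971]
```

View pics/e.png

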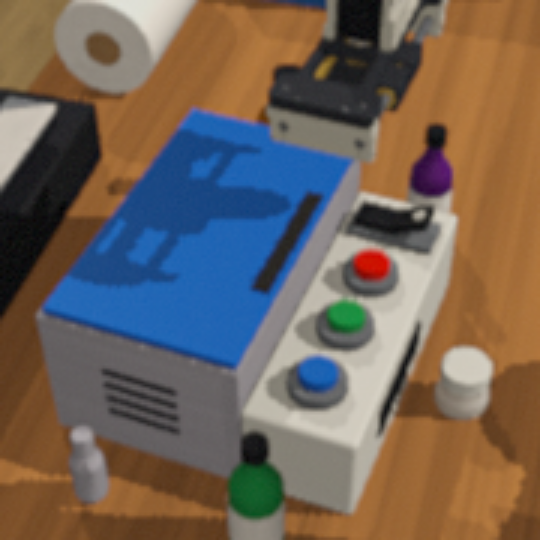

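The lid is flat shut and the rocker dot is confirmed within about 4 mm. Next I move over the dot and press it.

arm_command([
  [0.95,-0.54,0],
  [0.95,-0.54,0],
  [0,0,0.8],
  [0,0,0.8],
  [0,0,0.6],
], gripper=[0,0,0,0,0], twist=[0,0,0,0,0])

```text
time: 7.7
tool_pos: [480.4, -1.5, 127.2]
tcp_rot: [3.141, 0.0, 3.042]
contact_force: [0.0, -0.3, -0.0]
grip_width: 0.4
finger_force: 0.0
```

arm_command([
  [0,0,0.3],
  [0,0,0.2],
  [0,0,0.2],
  [0,0,0.2],
  [0,0,0.1],
], gripper=[0,0,0,0,0], twist=[0,0,0,0,0])

```text
time: 8.32
tool_pos: [479.9, -1.5, 102.6]
tcp_rot: [3.141, 0.0, 3.042]
contact_force: [-2.8, 0.7, 2.7]
grip_width: 0.2
finger_force: 1.3
```

arm_command([
  [0,0,0.06],
  [0,0,0.06],
  [0,0,0],
  [0,0,0],
  [0,0,0],
], gripper=[0,0,0,0,0], twist=[0,0,0,0,0])

```text
time: 8.95
tool_pos: [480.0, -1.5, 101.1]
tcp_rot: [-3.142, 0.001, 3.042]
contact_force: [-7.0, 1.0, 14.9]
grip_width: 0.1
finger_force: 7.6
```

Fully over: z 101.1 with 15 N. Next I lift and go to the blue key.

arm_command([
  [0,0,-0.8],
  [0,0,-0.8],
  [-0.4,0.7,0],
  [-0.4,0.9,0],
  [0,1,0],
], gripper=[0,0,0,0,0], twist=[0,0,0,0,0])

```text
time: 9.57
tool_pos: [507.5, 62.6, 138.8]
tcp_rot: [3.141, 0.0, 3.041]
contact_force: [-0.4, 1.0, 0.0]
grip_width: 0.2
finger_force: 0.0
```

arm_command([
  [0,1,0],
  [0,1,0],
  [0,1,0],
  [0,1,0],
  [0,0.8,0],
], gripper=[0,0,0,0,0], twist=[0,0,0,0,0])

```text
time: 10.2
tool_pos: [518.4, 182.6, 138.7]
tcp_rot: [3.141, -0.001, 3.043]
contact_force: [0.3, -0.2, -0.1]
grip_width: 0.4
finger_force: 0.0
```

arm_command([
  [0,0,0],
  [0,0,0.4],
  [0,0,0.4],
  [0,0,0],
  [0,0,0],
], gripper=[0,0,0,0,0], twist=[0,0,0,0,0])

```text
time: 10.82
tool_pos: [518.4, 180.2, 119.7]
tcp_rot: [3.142, 0.0, 3.041]
contact_force: [-0.6, -0.3, 0.2]
grip_width: 0.5
finger_force: 0.0
```

Run:
```python
from h import *
im=capture("side");i=im[90:270,170:370,::-1];cv2.imwrite('pics/f.png',cv2.resize(i,None,fx=3,fy=3))
```

```text
(no output)
```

View pics/f.png

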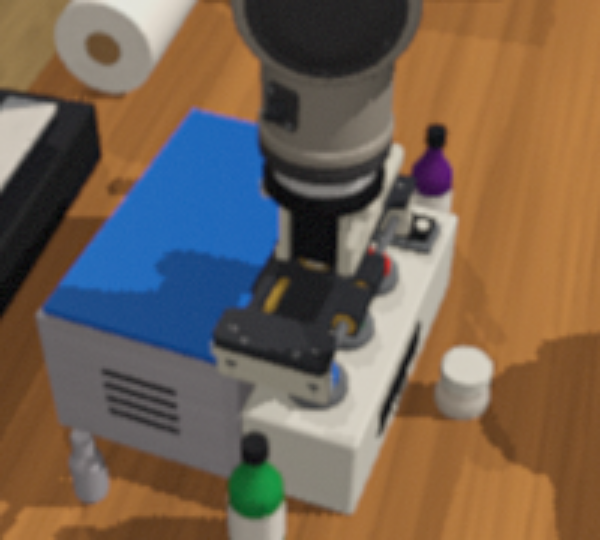

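The rocker is level and the fingertips are over the blue key. Now I press it.

arm_command([
  [0,0,0.3],
  [0,0,0.2],
  [0,0,0.15],
  [0,0,0.1],
  [0,0,0.05],
], gripper=[0,0,0,0,0], twist=[0,0,0,0,0])

```text
time: 11.5
tool_pos: [518.2, 180.6, 100.9]
tcp_rot: [3.141, 0.001, 3.042]
contact_force: [-6.0, -2.5, 17.4]
grip_width: 0.3
finger_force: 9.1
```

arm_command([
  [0,0,0.05],
  [0,0,0],
  [0,0,0],
  [0,0,0],
  [0,0,0],
], gripper=[0,0,0,0,0], twist=[0,0,0,0,0])

```text
time: 12.12
tool_pos: [518.3, 180.6, 100.8]
tcp_rot: [3.141, 0.001, 3.042]
contact_force: [-7.8, -2.3, 19.5]
grip_width: 0.5
finger_force: 9.9
```

arm_command([
  [0,0,-0.7],
  [0,0,-0.5],
  [0,-0.8,0],
  [0,-0.9,0],
  [0,-0.78,0],
], gripper=[0,0,0,0,0], twist=[0,0,0,0,0])

```text
time: 12.75
tool_pos: [511.4, 117.1, 127.8]
tcp_rot: [-3.141, -0.001, 3.041]
contact_force: [-0.9, -0.2, 0.0]
grip_width: 0.4
finger_force: 0.0
```

arm_command([
  [0,0,0],
  [0,0,0.4],
  [0,0,0],
  [0,0,0],
  [0,0,0],
], gripper=[0,0,0,0,0], twist=[0,0,0,0,0])

```text
time: 13.38
tool_pos: [512.1, 119.3, 118.5]
tcp_rot: [3.141, 0.0, 3.042]
contact_force: [0.1, -0.0, -0.5]
grip_width: 0.2
finger_force: 0.0
```

Run:
```python
from h import *
im=capture("side");i=im[90:270,170:370,::-1];cv2.imwrite('pics/g.png',cv2.resize(i,None,fx=3,fy=3))
```

```text
(no output)
```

View pics/g.png

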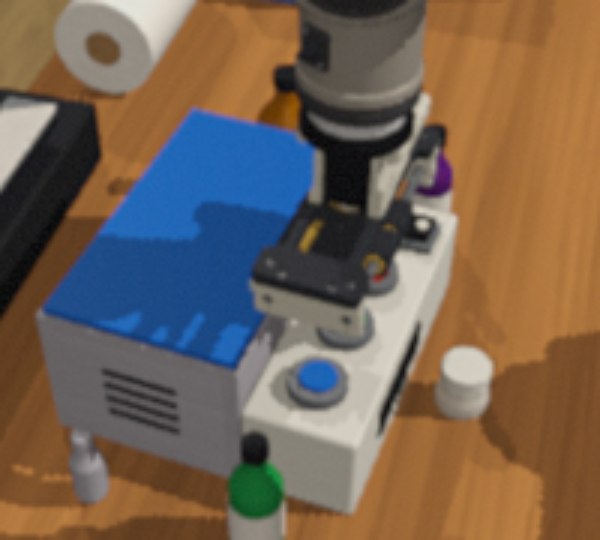

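The blue key sits lower and stays in, and the fingertips are over the green key. I'll press it (118.5 to about 98.5 commanded), hold, then let go.

arm_command([
  [0,0,0.3],
  [0,0,0.2],
  [0,0,0.15],
  [0,0,0.1],
  [0,0,0.05],
], gripper=[0,0,0,0,0], twist=[0,0,0,0,0])

```text
time: 14.05
tool_pos: [512.1, 119.1, 100.7]
tcp_rot: [3.141, 0.001, 3.042]
contact_force: [-8.9, -0.6, 28.3]
grip_width: 0.2
finger_force: 14.4
```

arm_command([
  [0,0,0.02],
  [0,0,0],
  [0,0,0],
  [0,0,0],
  [0,0,-0.4],
], gripper=[0,0,0,0,0], twist=[0,0,0,0,0])

```text
time: 14.68
tool_pos: [511.9, 118.9, 108.6]
tcp_rot: [3.141, 0.0, 3.042]
contact_force: [-0.6, -0.6, 0.4]
grip_width: 0.3
finger_force: 0.0
```

arm_command([
  [0,0,-1],
  [0,0,-1],
  [0,0,-1],
  [0,0,-1],
  [0,0,0],
], gripper=[0,0,0,0,0], twist=[0,0,0,0,0])

```text
time: 15.3
tool_pos: [513.1, 119.0, 209.3]
tcp_rot: [3.141, 0.004, 3.042]
contact_force: [0.3, -0.3, 0.4]
grip_width: 0.6
finger_force: 0.0
```

Run:
```python
from h import *
im=capture("side");i=im[90:270,170:370,::-1];cv2.imwrite('pics/k.png',cv2.resize(i,None,fx=3,fy=3))
```

```text
(no output)
```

View pics/k.png

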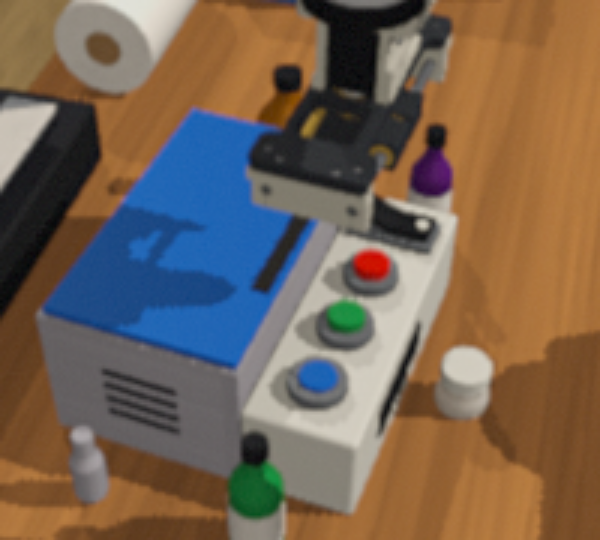

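The picture shows the lid shut, the rocker over, the blue key in, the green and red keys out, and the loose things in view unmoved.

```bash
python3 -c "
from plant import *
print(close_job())"
```

```text
the job is handed in; nothing more can be done
None
```

I shut the lid, tipped the rocker, pressed the blue key in and held then released the green key, in that order, and handed the job in at about 15 s; the last picture showed every control as required, but no verdict was returned.

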